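# Hook the dip basket and hold it ready over the parts cleaner

## Robot

A 7-joint arm with a two-finger parallel gripper is mounted at the origin on a cart in front of the work surface, level with it; the furniture and walls round the work are solid. World frame = base frame: x ahead of the robot, y to its left, z up, the work surface at z = 0. Lengths are in mm, angles in rad, forces in N, time in s.
With the tool pointing down it reaches from about 400 to 875 mm from the base axis. Payload 19.3 kg.
Tool frame: the origin (TCP) lies at the very end of the fingers, on their centre line; the grasp point (between the pads) lies 19 mm behind it (grip_point_offset is the z of the grasp point in the tool frame, in mm); z points along the fingers, x is the direction in which the jaws open and shut, and the axes are right-handed (so a half turn about z gives the same grasp; the last joint's range is limited). The gripper opens to 85 mm and grips with 20 to 120 N. Pads are 22 mm wide; open, the fingers measure 114 mm over their backs; the gripper's body (76 mm by 85 mm) begins 54 mm behind the grasp point. The pads swing forward as they close: fully open they stand 13 mm farther back than shut.
Start: joints at [-1.237, 0.521, -0.036, 1.599, 0.021, 1.021, -0.113], TCP at [245.589, 574.717, 208.091] pointing down, gripper open.
Joint ranges: [-2.91, 2.91], [-0.3, 2.13], [-1.5, 1.42], [0.17, 2.43], [-1.26, 4.41], [0.16, 1.93], [-2.52, 2.52]. Speed limits (rad/s): [1.89, 1.89, 2.39, 2.39, 3.01, 3.01, 3.01].

## Interface

Orientations are given as a 3x3 rotation matrix whose columns are the frame's x, y, z axes.
In Python, from workcell import movep, movel, goto_joints, open_gripper, clamp, wait, inverse_kinematics, read_state, camera, PlanningError, finish_job, grip_point_offset gives the robot as it stands. Calls block until the motion is done:
- movep(position, orientation): joint-space move of the TCP to a pose.
- movel(position, frame=None, max_speed=150, guard=None): straight line of the TCP; frame=None keeps the orientation; max_speed is the mean speed in mm/s. With guard (N) it stops when the force on the tool has changed by that much, and returns True; else False.
- goto_joints(angles): joint-space move.
- open_gripper() and clamp(): open the fingers fully, or close them until they stop; the grip force is fixed at half the most.
- wait(seconds).
- inverse_kinematics(position, orientation): joint angles nearest the present ones, or None.
- read_state(): the state.
- camera(name): name is "scene" or "top" or "wrist"; returns a dict with "image" (400x640x3 uint8, blue, green, red), "range_z" (400x640 float32, mm along the optical axis (not along the pixel's ray), 0 where there is no reading), "fx", "fy", "cx", "cy" (pixels), "cam_to_world" (4x4, takes a point from camera to world coordinates). Camera axes: x right, y up, looking along -z (the intrinsics and any distortion apply to the point x, -y, -z); pixel columns grow to the right and rows downward; lengths in mm; the calibration is good to about 2 mm. A picture is of the moment at which its call begins.
A pose or a line that the arm cannot do raises PlanningError and nothing moves.
- finish_job(): hands the job in, once; it reports no verdict.
The state is a dict: "time": time; "qpos": joint angles; "qvel": joint speeds; "joint_efforts": joint torques, N m; "eef_pos": TCP position; "tool_rot": TCP orientation; "ft_force": force on the tool from outside, world axes, zero at the start; "torque": the same for the moment, N m; "finger_gap": finger opening in mm.
Only numpy, scipy, OpenCV 4.12 (cv2) and the standard library are available. Lean on these libraries where they do the work, as an engineer would, in place of code of your own. Each camera call takes 0.05 s, during which the arm holds its last target. There are 200 camera calls.

## Task

Pick up the wooden-handled hook rod, push its steel rod right through the sleeve on top of the wire dip basket's handle and lift the basket on it. Carry the basket, kept upright, over the tub, bottle and jar that stand in the way without disturbing them, and stop with it hanging still, centred and squared up, about 1 to 2 cm above the open well of the small parts cleaner, touching neither the cleaner nor the gripper. Finish like that: the program ends while the robot is still holding the rod with the basket hanging on it, nothing put down.

Things in the scene. Friction and masses are not known exactly. Their poses are not given: they have to be found in the camera images.
- rod_handle (a point): Centre of the hook rod's wooden handle (loose, 140 g, lying flat on the bench on the robot's right): 80 long (x) x 20 wide (y) x 34 mm high (z), this point 17 mm above its underside. x points to the rod end, z up. A steel rod 9 mm thick continues the centre line to 130 mm from this point; a 26 mm guard washer ends 44 mm from it. Grip it at the middle, across the width, with about 45 N.
- rod_tip (a point): Rounded free end of the hook rod's steel rod, on the handle's centre line, 130 mm from the handle's centre; same axes as the handle.
- basket_sleeve (a point): Centre of the tube-like sleeve on top of the wire dip basket's arched handle (loose, 100 to 180 g, dark parts fixed in it). Sleeve 30 mm long along the basket's x, open both ends, bore 14 mm flared to 20 mm, 85 mm above the underside. At first x points away from the robot within 0.25 rad. On a rod the basket swings a little and has about 0.15 rad play in yaw.
- basket_foot (a point): Centre of the basket's underside, 85 mm straight below the sleeve. Basket body 76 (x) x 56 (y) x 34 mm high (z); x along the sleeve, z up. The arch stands in the y-z plane at the middle.
- cleaner_mouth (a point): Centre of the well's opening, level with the rim, of the small grey fixed parts cleaner with dark front panel: 130 (x) x 104 (y) x 75 mm high. Open well 100 (x) x 78 (y) mm, 55 mm deep; x points away from the robot within 0.2 rad, z up. Basket and cleaner stand on either side of the row of bystanders; which is left varies.
- basket: The whole dip basket; origin at the centre of its underside, axes as basket_foot.
- hook_rod: The whole hook rod; origin at the centre of the handle's underside, 17 mm below rod_handle when it lies flat, same axes.
- cleaner: The whole parts cleaner; origin at the centre of its underside on the bench.
- grease_tub: Blue lidded grease tub, 72 mm diameter, 62 mm high, loose bystander; origin at the centre of its underside.
- lube_bottle: Green oil bottle with pointed red cap, 42 mm diameter, 123 mm high, loose bystander; origin at the centre of its underside.
- spice_jar: Small jar with a yellow cap, 45 mm diameter, 100 mm high, loose bystander; origin at the centre of its underside.

How it is judged:
By the outcome, as a careful person would: the job done as asked, in the order asked, and still so for the second after the job is handed in, while the arm keeps its last pose, push and grip.
It also fails if it takes over 64 s, if anything falls off the work surface, if the arm or the gripper's body presses on something with over 40 N, if the wrist force passes 120 N, or if a joint passes its speed limit or range.

## Working session

There is one attempt and no reset: what is moved stays moved. The work goes in short steps, each a Python script; the robot and the scene stay as the last script left them, time stands still between calls to the robot, and variables do not carry over. Pictures are saved under pics/ and viewed, about 8 in all and at most 12, crops included, and the job is handed in when it is done.

```bash
ls; mkdir -p pics; python3 - <<'E'
from workcell import *
import cv2,numpy as np
s=read_state();print(s['time'],s['eef_pos'],s['finger_gap'],grip_point_offset);print(np.round(s['tool_rot'],3))
ims=[]
for n in ['scene','top']:
    c=camera(n);np.savez('pics/%s0.npz'%n,**c);cv2.imwrite('pics/%s0.png'%n,c['image'])
    print(n,c['fx'],c['fy'],c['cx'],c['cy'],[k for k in c]);print(np.round(c['cam_to_world'],3))
    print((c['range_z']>0).mean())
E
```

```text
pics
0.0 [245.47907649 574.39614247 207.53256352] 85.21061622468265 -18.700000000000003
[[ 0.393  0.92  -0.   ]
 [ 0.92  -0.393 -0.001]
 [-0.001  0.    -1.   ]]
scene 436.43342418009934 436.43342418009934 326.6171452687365 187.5702954890753 ['image', 'range_z', 'fx', 'fy', 'cx', 'cy', 'cam_to_world']
[[ 6.91000e-01  3.74000e-01 -6.18000e-01 -2.84432e+02]
 [-7.22000e-01  3.71000e-01 -5.83000e-01 -7.89910e+02]
 [ 1.10000e-02  8.50000e-01  5.26000e-01  7.78985e+02]
 [ 0.00000e+00  0.00000e+00  0.00000e+00  1.00000e+00]]
0.9960546875
top 374.186830961072 374.186830961072 326.96503122231616 194.89820705609426 ['image', 'range_z', 'fx', 'fy', 'cx', 'cy', 'cam_to_world']
[[ 1.700000e-02  9.930000e-01 -1.210000e-01  3.841120e+02]
 [-1.000000e+00  1.600000e-02 -1.200000e-02 -3.643700e+01]
 [-1.000000e-02  1.210000e-01  9.930000e-01  1.127524e+03]
 [ 0.000000e+00  0.000000e+00  0.000000e+00  1.000000e+00]]
0.99566015625
```

View pics/scene0.png

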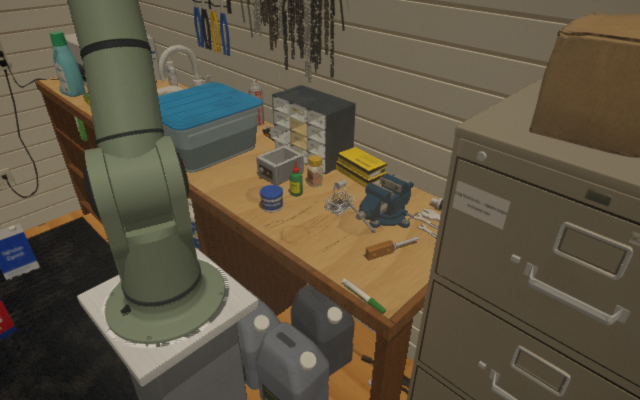

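View pics/top0.png

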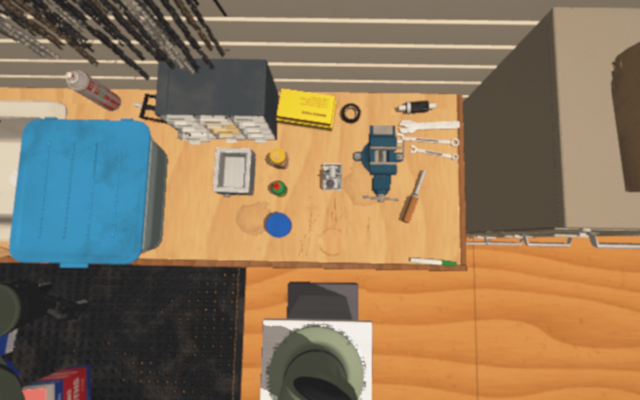

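Scene view: rod (handle ~378,250), basket (~340,198), vise behind it, tub/bottle/jar at (271,197), (296,182), (315,172), cleaner (280,165). Top view: cleaner (234,171), jar (277,157), bottle (278,188), tub (278,225), basket (331,177), rod handle (410,207) with tip at (421,173), and the vise (380,160) in between.

```bash
cat > h.py <<'E'
from workcell import *
import cv2,numpy as np
def cast(c,uv,z):
    """pixel(s) -> world points on plane height z"""
    uv=np.atleast_2d(np.float64(uv));M=c['cam_to_world']
    d=np.c_[(uv[:,0]-c['cx'])/c['fx'],-(uv[:,1]-c['cy'])/c['fy'],-np.ones(len(uv))]@M[:3,:3].T
    o=M[:3,3];return o+d*((z-o[2])/d[:,2])[:,None]
def cloud(c):
    v,u=np.mgrid[0:400,0:640];M=c['cam_to_world'];r=c['range_z']
    p=np.stack([(u-c['cx'])/c['fx']*r,-(v-c['cy'])/c['fy']*r,-r],-1)
    P=p@M[:3,:3].T+M[:3,3];P[r<=0]=np.nan;return P
def proj(c,P):
    M=c['cam_to_world'];p=(np.atleast_2d(P)-M[:3,3])@M[:3,:3]
    return np.c_[c['cx']+c['fx']*p[:,0]/-p[:,2],c['cy']-c['fy']*p[:,1]/-p[:,2]]
def down(yaw):
    """tool pointing down, jaw axis x at yaw"""
    c,s=np.cos(yaw),np.sin(yaw);return np.array([[c,s,0],[s,-c,0],[0,0,-1.]])
def snap(n,f):
    c=camera(n);np.savez('pics/%s.npz'%f,**c);cv2.imwrite('pics/%s.png'%f,c['image']);return c
E
python3 - <<'E'
from h import *
c=dict(np.load('pics/top0.npz'))
for n,uv,z in [('clean',(234,171),75),('jar',(277,157),100),('bottle',(278,188),123),('tub',(278,225),62),('basket',(331,177),60),('handle',(409,208),34),('tip',(421,173),20),('vise',(380,160),80),('viseL',(358,157),80),('viseFront',(380,200),50)]:
    print(n,np.round(cast(c,uv,z)[0]), np.round(cloud(c)[uv[1],uv[0]]))
P=cloud(c);q=P[100:260,190:450];
for u in range(355,406,5): print(u,np.round(np.nanmax(P[120:205,u,2])),end=' ')
w=camera('wrist');s=read_state()
R=s['tool_rot'];M=w['cam_to_world'];print('\nwrist in tool',np.round(R.T@M[:3,:3],3),R.T@(M[:3,3]-s['eef_pos']),w['fx'],w['cx'],w['cy'])
E
```

```text
clean [577. 243.  75.] [587. 258.  21.]
jar [614. 118. 100.] [614. 118.  99.]
bottle [523. 109. 123.] [528. 113.  90.]
tub [425. 114.  62.] [425. 114.  61.]
basket [566. -35.  60.] [563. -35.  77.]
handle [ 482. -264.   34.] [ 483. -265.   31.]
tip [ 589. -304.   20.] [ 589. -304.   20.]
vise [ 614. -173.   80.] [ 615. -174.   78.]
viseL [ 622. -111.   80.] [ 637. -116.   12.]
viseFront [ 503. -177.   50.] [ 500. -174.   79.]
355 21.0 360 17.0 365 101.0 370 130.0 375 131.0 380 129.0 385 131.0 390 129.0 395 129.0 400 30.0 405 14.0 
wrist in tool [[ 1.    -0.001 -0.   ]
 [-0.001 -0.96  -0.28 ]
 [-0.     0.28  -0.96 ]] [   0.444305    -70.33845414 -165.93841898] 289.10220574657865 325.6230025967552 208.33116510708646
```

```bash
python3 - <<'E'
from h import *
c=dict(np.load('pics/top0.npz'));P=cloud(c)
print('bin',np.nanmax(P[120:260,20:165,2]),P[190,158],'cab',np.nanmax(P[60:140,160:275,2]), P[130,215])
for p,y in [((245,574,330),1.17),((560,243,300),1.57),((566,-35,270),1.57),((490,-270,250),1.21),((482,-264,0),1.21),((385,-35,67),1.57),((478,-35,67),1.57),((478,-35,260),1.57),((490,243,156),1.57),((490,243,260),1.57)]:
    q=inverse_kinematics(p,down(y));print(p,y,None if q is None else np.round(q,2))
s=read_state();p=s['eef_pos'].copy();p[2]=320
movel(p)
for i,(p,y) in enumerate([((560,243,310),1.57),((560,-35,270),1.57),((490,-270,230),1.21)]):
    movep(p,down(y)); wait(0.2); snap('wrist',f'w{i}'); print(read_state()['time'],read_state()['eef_pos'])
im=[cv2.imread(f'pics/w{i}.png') for i in range(3)]
cv2.imwrite('pics/m.png',cv2.resize(np.vstack([np.hstack(im[:2]),np.hstack([im[2],im[2]*0])]),(800,500),interpolation=cv2.INTER_AREA))
E
```

```text
bin 201.2880850190869 [518.59705185 458.75527336  73.15650312] cab 419.7259047043809 [680.24823718 286.49228916 130.21944433]
(245, 574, 330) 1.17 [-1.24  0.43 -0.03  1.44  0.01  1.28 -0.1 ]
(560, 243, 300) 1.57 [-0.51  0.42  0.01  1.52 -0.    1.2   1.07]
(566, -35, 270) 1.57 [-0.27  0.38  0.31  1.69 -0.13  1.09  1.65]
(490, -270, 250) 1.21 [-0.12  0.46  0.74  1.75 -0.35  1.06  1.95]
(482, -264, 0) 1.21 [ 0.35  0.72  0.06  1.94 -0.09  0.49  1.68]
(385, -35, 67) 1.57 [-0.08  0.42  0.02  2.32 -0.02  0.41  1.53]
(478, -35, 67) 1.57 [-0.07  0.52  0.03  2.09 -0.03  0.53  1.55]
(478, -35, 260) 1.57 [-0.36  0.24  0.38  1.92 -0.1   1.    1.63]
(490, 243, 156) 1.57 [-0.53  0.46 -0.05  1.86  0.03  0.82  0.97]
(490, 243, 260) 1.57 [-0.56  0.34 -0.01  1.74  0.    1.05  1.  ]
2.975 [559.7477053  243.58699696 309.99401685]
4.3083 [560.19180388 -33.98005253 270.00587374]
5.5333 [ 490.66863859 -268.98135092  230.13530853]
```

View pics/m.png

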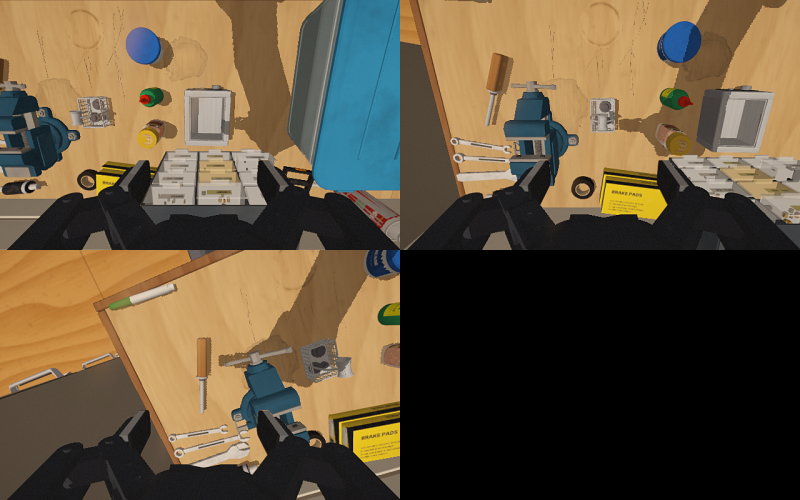

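The mosaic shows (full-size px): w0 cleaner (334,186), w1 basket (324,185) and w2 rod handle (325,176). In w2 the vise's T-bar end, about (357,176), is close to the handle, so I'll measure that clearance.

```bash
python3 - <<'E'
from h import *
L=lambda n:dict(np.load(f'pics/{n}.npz'))
c=L('w2');P=cloud(c);im=c['image'];hsv=cv2.cvtColor(im,cv2.COLOR_BGR2HSV)
# rod: points 8..45mm high near handle
m=(P[...,2]>7)&(P[...,2]<45)&(np.hypot(P[...,0]-510,P[...,1]+275)<130)
n,l,st,ce=cv2.connectedComponentsWithStats(m.astype(np.uint8))
k=l[176,325];print('lab',k,st[k]);Q=P[l==k]
hp=Q[Q[:,2]>25];print('handle n',len(hp),'z',np.percentile(hp[:,2],[5,50,95]))
r=cv2.minAreaRect(hp[:,:2].astype(np.float32));print('handle rect',r,hp[:,:2].mean(0))
box=cv2.boxPoints(r);print(box)
rp=Q[Q[:,2]<25]; 
u,s_,v=np.linalg.svd(Q[:,:2]-Q[:,:2].mean(0),full_matrices=False);d=v[0]*np.sign(v[0,0]);print('axis yaw all',np.arctan2(d[1],d[0]),'tipmax',(Q[:,:2]@d).max()-r[0]@d)
t=Q[:,:2]@d; e=Q[t>t.max()-4];print('tip',e.mean(0))
# vise bar: points 60..140 high near handle
V=P[(P[...,2]>40)&(P[...,2]<200)&(P[...,0]<560)&(P[...,0]>440)&(P[...,1]<-120)&(P[...,1]>-245)]
o=np.argsort(V[:,1]);print('vise lowest y',np.round(V[o[::max(1,len(o)//25)]]))
big=lambda n,x,y,w,h,f:cv2.resize(cv2.imread(f'pics/{n}.png')[y:y+h,x:x+w],None,fx=f,fy=f,interpolation=cv2.INTER_CUBIC)
a=big('w1',274,135,100,100,4);b=big('w2',285,125,133,100,3)
cv2.imwrite('pics/z1.png',np.hstack([a,cv2.copyMakeBorder(b,0,100,0,0,cv2.BORDER_CONSTANT)]))
E
```

```text
lab 1 [ 314  140   19  122 1384]
handle n 1026 z [30.02162639 33.87314753 35.39355488]
handle rect ((482.0885009765625, -268.90032958984375), (19.960744857788086, 83.85625457763672), 69.08589172363281) [ 480.32684794 -268.35177718]
[[ 439.36005 -263.25616]
 [ 517.6916  -293.1902 ]
 [ 524.81696 -274.5445 ]
 [ 446.4854  -244.61047]]
axis yaw all -0.36156212846128194 tipmax 126.21740492362858
tip [ 598.12207445 -312.94241361   20.84350747]
vise lowest y [[ 507. -230.   45.]
 [ 502. -208.   52.]
 [ 545. -199.   82.]
 [ 530. -198.   79.]
 [ 536. -195.   89.]
 [ 525. -193.   83.]
 [ 530. -190.   81.]
 [ 534. -188.   90.]
 [ 528. -185.   88.]
 [ 498. -183.   74.]
 [ 554. -182.  103.]
 [ 549. -179.  100.]
 [ 548. -177.   98.]
 [ 500. -175.   81.]
 [ 515. -173.   83.]
 [ 521. -171.   88.]
 [ 554. -169.  104.]
 [ 557. -167.  108.]
 [ 537. -164.   91.]
 [ 545. -162.   98.]
 [ 538. -159.   92.]
 [ 526. -156.   80.]
 [ 557. -153.  107.]
 [ 506. -150.   87.]
 [ 505. -135.   98.]
 [ 505. -123.  102.]]
```

View pics/z1.png

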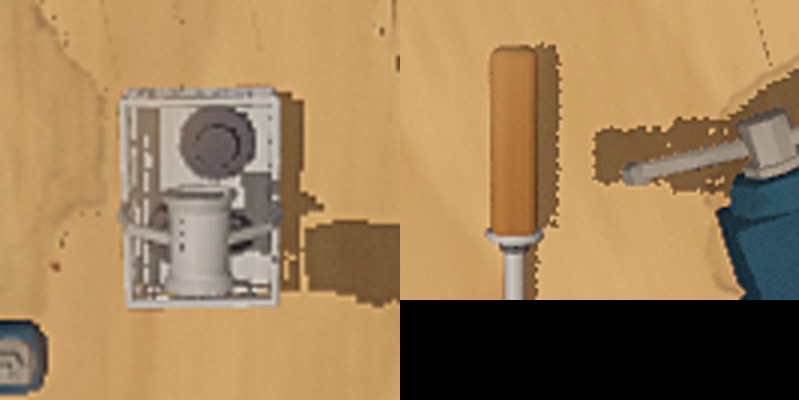

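```bash
python3 - <<'E'
from h import *
c=dict(np.load('pics/w2.npz'));P=cloud(c)
s=read_state();T=(P-s['eef_pos'])@s['tool_rot']
ok=(T[...,2]<2)&(T[...,2]>-140)&(np.abs(T[...,0])<120)&(np.abs(T[...,1])<70)
Q=T[ok]
for z in range(-130,5,10):
    q=Q[(Q[:,2]>=z)&(Q[:,2]<z+10)]
    if len(q): print(z,len(q),'absx',np.round(np.percentile(np.abs(q[:,0]),[1,99])),'y',np.round(np.percentile(q[:,1],[1,50,99])))
# bar in rod frame
d=np.array([.9353,-.3537]);n=np.array([.3537,.9353]);o=np.array([480.2,-268.2])
B=P[(P[...,2]>38)&(P[...,2]<110)&(P[...,0]<515)&(P[...,0]>485)&(P[...,1]<-150)&(P[...,1]>-240)]
for a in range(35,110,8):
    j=(B[:,:2]-o)@n;q=B[(j>=a)&(j<a+8)]
    if len(q): print('bar jaw',a,'along',np.round([((q[:,:2]-o)@d).min(),((q[:,:2]-o)@d).max()]),'z',np.round([q[:,2].min(),q[:,2].max()]))
E
```

```text
-130 1458 absx [ 8. 25.] y [-20. -19. -17.]
-120 9453 absx [ 1. 71.] y [-19. -13.  -7.]
-110 12594 absx [ 1. 72.] y [-17. -11.   2.]
-100 9760 absx [ 3. 73.] y [-16.  -7.  12.]
-90 5769 absx [39. 73.] y [-13.  -9.  12.]
-80 1194 absx [42. 63.] y [-12.  -9.  -0.]
-70 1477 absx [42. 57.] y [-11.  -6.  11.]
-60 1331 absx [42. 56.] y [-11.  -6.  11.]
-50 988 absx [42. 56.] y [-10.  -5.  12.]
-40 164 absx [42. 48.] y [-10.  -0.  11.]
bar jaw 43 along [ 4. 13.] z [41. 51.]
bar jaw 51 along [ 2. 13.] z [46. 54.]
bar jaw 59 along [-1.  8.] z [50. 58.]
bar jaw 67 along [-4.  5.] z [57. 63.]
bar jaw 75 along [-7.  3.] z [61. 68.]
bar jaw 83 along [-17.   3.] z [65. 80.]
bar jaw 91 along [-20.   3.] z [60. 83.]
bar jaw 99 along [-21.  -1.] z [67. 84.]
bar jaw 107 along [-19.  -4.] z [71. 88.]
```

```bash
cat > b.py <<'E'
from h import *
def basket(c,near=(566,-35),z0=0):
    """z0 = height of basket underside. rim rect and sleeve from cloud"""
    P=cloud(c);m=(np.hypot(P[...,0]-near[0],P[...,1]-near[1])<70)
    S=P[m&(P[...,2]>z0+80)&(P[...,2]<z0+115)]
    R=P[m&(P[...,2]>z0+29)&(P[...,2]<z0+38)]
    out={}
    for n,Q in (('sleeve',S),('rim',R)):
        if len(Q)<20: continue
        r=cv2.minAreaRect(Q[:,:2].astype(np.float32));b=cv2.boxPoints(r)
        e=[b[1]-b[0],b[2]-b[1]];e=e[np.argmax([np.linalg.norm(x) for x in e])];e=e*np.sign(e[0])
        out[n]=(np.round(r[0],1),np.round(r[1],1),round(float(np.arctan2(e[1],e[0])),3),len(Q),np.round(np.percentile(Q[:,2],[2,50,98]),1))
    return out
E
python3 - <<'E'
from b import *
for n in ['w0','w1','w2','scene0','top0']: print(n,basket(dict(np.load(f'pics/{n}.npz'))))
c=dict(np.load('pics/w1.npz'));P=cloud(c)
# sleeve crest by slices along x: mid y and max z
S=P[(np.hypot(P[...,0]-566,P[...,1]+35)<60)&(P[...,2]>86)&(P[...,2]<115)]
for x in range(530,600,4):
    q=S[(S[:,0]>=x)&(S[:,0]<x+4)]
    if len(q): print(x,len(q),np.round([q[:,1].min(),q[:,1].max(),q[:,1].mean(),q[:,2].max()],1))
# cleaner
for n in ['w0','w1']:
    P=cloud(dict(np.load(f'pics/{n}.npz')))
    m=(P[...,2]>70)&(P[...,2]<80)&(np.abs(P[...,0]-577)<85)&(np.abs(P[...,1]-243)<75)
    k,l,st,ce=cv2.connectedComponentsWithStats(m.astype(np.uint8));i=1+np.argmax(st[1:,4]);Q=P[l==i]
    r=cv2.minAreaRect(Q[:,:2].astype(np.float32));print(n,'cleaner',r,len(Q),np.percentile(Q[:,2],[2,50,98]))
    mm=(l==i).astype(np.uint8);cs,h=cv2.findContours(mm,cv2.RETR_CCOMP,cv2.CHAIN_APPROX_NONE)
    hol=[k for k,hh in zip(cs,h[0]) if hh[3]>=0];k=max(hol,key=cv2.contourArea)[:,0]
    print('well',cv2.minAreaRect(P[k[:,1],k[:,0],:2].astype(np.float32)))
E
```

```text
w0 {'sleeve': (array([574.6, -32.7]), array([30.2, 27.5]), 0.033, 409, array([81. , 92.6, 97. ])), 'rim': (array([574.8, -35.6]), array([57.4, 74.6]), -0.003, 313, array([30.4, 33.8, 36.3]))}
w1 {'sleeve': (array([574.3, -37.4]), array([30. , 31.6]), -1.559, 430, array([81.1, 93.1, 97.1])), 'rim': (array([574.4, -36.5]), array([75.9, 55.4]), 0.019, 358, array([32.4, 34. , 35.8]))}
w2 {'sleeve': (array([573.9, -36.9]), array([30.4, 32.5]), -1.562, 697, array([80.7, 92.2, 97.2])), 'rim': (array([573.8, -36.8]), array([56.6, 76.3]), -0.001, 484, array([29.7, 33.8, 35.9]))}
scene0 {'sleeve': (array([573.7, -40.5]), array([28.5, 34.2]), -0.139, 71, array([80.3, 91.2, 97.9])), 'rim': (array([572. , -35.6]), array([79.5, 59.1]), 0.028, 71, array([29.4, 34.2, 37.5]))}
top0 {'sleeve': (array([575.2, -34.4]), array([28.8, 28.4]), 0.001, 77, array([81.8, 92.3, 97.8])), 'rim': (array([575.4, -34.5]), array([76.4, 53.4]), 0.013, 88, array([30.5, 33.6, 37.1]))}
558 39 [-47.8 -25.7 -36.5  98.2]
562 45 [-45.4 -26.9 -36.6  96.1]
566 45 [-45.4 -28.1 -36.4  95.9]
570 52 [-45.4 -26.8 -36.5  95.9]
574 48 [-45.4 -26.8 -36.4  95.6]
578 49 [-45.5 -28.  -36.4  95.5]
582 50 [-45.5 -26.7 -36.3  95.6]
586 54 [-46.8 -25.5 -35.9  98. ]
w0 cleaner ((580.6765747070312, 251.7612762451172), (103.67523193359375, 129.0965576171875), 88.68831634521484) 2940 [70.91121498 74.98562169 76.81898789]
well ((580.8509521484375, 251.77261352539062), (77.60694885253906, 99.49381256103516), 89.06793975830078)
w1 cleaner ((580.5475463867188, 251.12840270996094), (105.26113891601562, 129.4815673828125), 89.38787078857422) 3886 [70.44574376 74.92031989 76.65515238]
well ((580.5467529296875, 250.6531524658203), (80.18311309814453, 99.2477035522461), 89.32765197753906)
```

```bash
python3 - <<'E'
from h import *
yaw=-0.3616;d=np.array([np.cos(yaw),np.sin(yaw)]);F=down(yaw+np.pi/2);C=np.array([480.2,-268.2])
xyz=lambda s,z:np.r_[C+s*d,z]
def rep(t):
    s=read_state();print(t,round(s['time'],2),np.round(s['eef_pos'],1),np.round(s['ft_force'],1),round(s['finger_gap'],1))
movep(xyz(-20,110),F);movel(xyz(-20,4),max_speed=120);rep('down')
clamp();rep('clamp')
movel(xyz(-20,10),max_speed=60);movel(xyz(-52,10),max_speed=100);movel(xyz(-52,4.5),max_speed=60);rep('back')
open_gripper();rep('open')
movel(xyz(-32,4),max_speed=100);clamp();rep('regrip')
movel(xyz(-32,80),max_speed=150);wait(.2);rep('lift')
snap('wrist','w3');snap('scene','s3');rep('pic')
a=cv2.imread('pics/w3.png');b=cv2.imread('pics/s3.png')[180:300,300:460]
cv2.imwrite('pics/z3.png',np.hstack([cv2.resize(a,(480,300)),cv2.resize(b,(320,240)).copy() if 0 else cv2.copyMakeBorder(cv2.resize(b,(320,240)),0,60,0,0,cv2.BORDER_CONSTANT)]))
E
```

```text
down 7.12 [ 462.  -261.4    4.7] [ 0.3  0.2 -0.4] 85.4
clamp 7.75 [ 461.6 -261.2    4.3] [-2.   0.5  7.2] 17.9
back 8.72 [ 432.7 -250.3    4.4] [ 0.9 -0.7  2.4] 18.3
open 9.38 [ 431.6 -249.8    4.5] [-0.8 -0.4 -0.2] 85.5
regrip 10.35 [ 450.2 -256.9    4.2] [-1.6  0.9  6.9] 18.1
lift 11.21 [ 449.8 -256.7   79.1] [-0.3 -0.1 -1.7] 18.0
pic 11.31 [ 450.  -256.8   79.4] [-0.4 -0.9 -0.8] 17.6
```

View pics/z3.png

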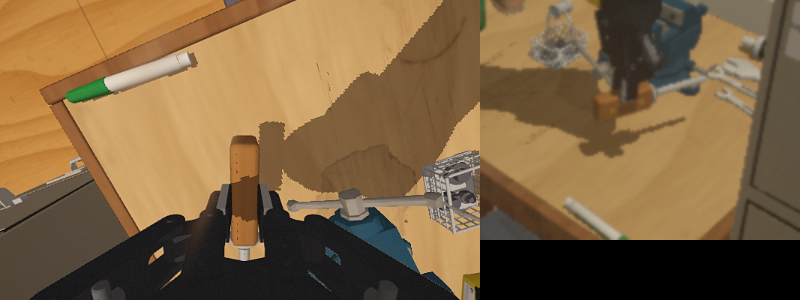

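```bash
cat > rod.py <<'E'
from h import *
def rod(c,s):
    """handle top in tool frame from wrist cloud; rod points too"""
    P=cloud(c);T=(P-s['eef_pos'])@s['tool_rot']
    h=cv2.cvtColor(c['image'],cv2.COLOR_BGR2HSV)
    m=(h[...,0]>5)&(h[...,0]<20)&(h[...,1]>110)&(T[...,2]<-15)&(T[...,2]>-60)&(abs(T[...,0])<16)&(abs(T[...,1])<60)
    Q=T[m];top=Q[Q[:,2]<np.median(Q[:,2])+2.5]
    lo,hi=np.percentile(top[:,1],[.5,99.5]);g=(top[:,1]>lo+3)&(top[:,1]<hi-3);t=top[g]
    a=np.polyfit(t[:,1],t[:,2],1);b=np.polyfit(t[:,1],t[:,0],1)
    print('top n',len(t),'y',np.round([lo,hi],1),'z@0 %.1f pitch %.3f  x@0 %.1f yaw %.3f'%(a[1],a[0],b[1],b[0]))
    e=T[(T[...,1]>50)&(T[...,1]<140)&(abs(T[...,0])<12)&(T[...,2]>-45)&(T[...,2]<10)]
    if len(e)>10: print('rod pts',len(e),np.round(np.percentile(e,[2,50,98],axis=0),1).tolist())
E
python3 - <<'E'
from rod import *
s=read_state();rod(dict(np.load('pics/w3.npz')),s)
for n in ['s3']:
    c=dict(np.load(f'pics/{n}.npz'));P=cloud(c);T=(P-s['eef_pos'])@s['tool_rot']
    m=(abs(T[...,0])<14)&(T[...,1]>50)&(T[...,1]<140)&(T[...,2]>-45)&(T[...,2]<10)
    Q=T[m];Q=Q[np.argsort(Q[:,1])];print(len(Q));print(np.round(Q[::max(1,len(Q)//15)],1))
E
```

```text
top n 4389 y [-38.5  38.3] z@0 -29.6 pitch -0.002  x@0 0.5 yaw 0.000
rod pts 222 [[-4.2, 50.5, -18.5], [0.2, 57.8, -16.4], [4.6, 63.7, -13.1]]
85
[[  1.3  51.8 -17.8]
 [ -2.3  56.2 -12.3]
 [  1.4  61.1 -18. ]
 [ -4.7  63.4 -18.2]
 [ -2.6  67.8 -18.7]
 [  0.9  73.6 -14.6]
 [ -0.5  79.1 -13.8]
 [ -4.1  83.2 -11.7]
 [ -7.5  86.7 -16.2]
 [ -5.4  91.7 -13.2]
 [  1.8  96.  -17. ]
 [ -2.  100.5 -11.5]
 [ -3.6 104.5 -21.3]
 [  0.4 108.2 -14.2]
 [ -1.2 113.6 -13.6]
 [ -0.7 116.4 -19.1]
 [ -2.5 122.6 -11.8]]
```

```bash
python3 - <<'E'
from rod import *
y=0.01;F=down(y+np.pi/2);S=np.array([574.2,-36.5]);d=np.array([np.cos(y),np.sin(y)])
xyz=lambda s,z:np.r_[S+s*d,z]
def rep(t):
    s=read_state();print(t,round(s['time'],2),np.round(s['eef_pos'],1),np.round(s['ft_force'],1),round(s['finger_gap'],1))
p=read_state()['eef_pos'].copy();p[2]=200;movel(p)
movep(xyz(-166,150),F);movel(xyz(-166,72.3),max_speed=100);wait(.2);rep('pre')
print(np.round(read_state()['tool_rot'],3).tolist())
c=snap('scene','s4');s=read_state()
snap('wrist','w4');rod(dict(np.load('pics/w4.npz')),s)
cv2.imwrite('pics/z4.png',cv2.resize(c['image'][150:260,270:420],(750,550),interpolation=cv2.INTER_CUBIC))
# rod & sleeve from scene cloud, world
P=cloud(c)
for x in range(490,600,8):
    q=P[(P[...,0]>=x)&(P[...,0]<x+8)&(abs(P[...,1]+36.5)<16)&(P[...,2]>74)&(P[...,2]<105)]
    if len(q)>1: print(x,len(q),'y',np.round(np.percentile(q[:,1],[5,50,95]),1),'z',np.round(np.percentile(q[:,2],[5,50,95]),1))
E
```

```text
pre 14.29 [408.5 -38.1  72.7] [ 0.1 -0.4 -1.3] 17.5
[[-0.01, 1.0, 0.001], [1.0, 0.01, 0.0], [0.0, 0.001, -1.0]]
top n 4392 y [-38.2  38.4] z@0 -29.9 pitch -0.002  x@0 0.2 yaw 0.001
rod pts 219 [[-4.2, 50.5, -19.5], [-0.1, 58.0, -16.9], [4.3, 63.8, -13.5]]
490 6 y [-42.8 -39.4 -36.5] z [86.1 90.2 92.4]
498 8 y [-41.8 -40.  -32.6] z [85.8 87.4 91.6]
506 7 y [-43.7 -39.7 -36.4] z [87.  89.4 91.8]
514 6 y [-42.  -40.3 -36.8] z [85.9 89.1 92.3]
522 6 y [-42.9 -38.6 -34.8] z [85.9 89.3 90.4]
530 3 y [-39.4 -38.9 -38.8] z [87.9 89.5 91.7]
554 24 y [-47.7 -33.6 -25.4] z [75.4 85.9 98. ]
562 17 y [-45.9 -36.8 -28.8] z [77.3 86.4 95.5]
570 18 y [-50.5 -39.7 -27.1] z [79.7 88.2 96.5]
578 16 y [-46.5 -42.3 -32.9] z [80.9 91.8 95.9]
586 8 y [-45.7 -40.3 -29.3] z [79.8 92.  97.2]
```

View pics/z4.png

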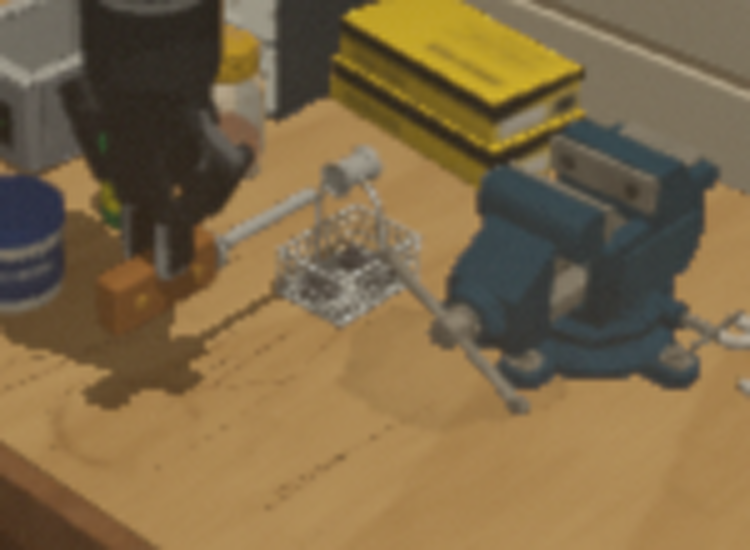

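Rod tip (about (325,190) in the crop) points at the sleeve mouth (345,178) at the same height. Inserting.

```bash
python3 - <<'E'
from b import *
y=0.01;F=down(y+np.pi/2);S=np.array([574.2,-36.5]);d=np.array([np.cos(y),np.sin(y)])
xyz=lambda s,z:np.r_[S+s*d,z]
def rep(t):
    s=read_state();print(t,round(s['time'],2),np.round(s['eef_pos'],1),np.round(s['ft_force'],1),round(s['finger_gap'],1))
print(movel(xyz(-87,72.0),max_speed=40,guard=10));rep('in')
c=snap('scene','s5');t=snap('top','t5')
print('top',basket(t));print('scene',basket(c))
P=cloud(c)
for x in range(586,630,6):
    q=P[(P[...,0]>=x)&(P[...,0]<x+6)&(abs(P[...,1]+36.5)<16)&(P[...,2]>74)&(P[...,2]<105)]
    if len(q)>1: print(x,len(q),np.round(np.median(q,axis=0),1))
cv2.imwrite('pics/z5.png',cv2.resize(c['image'][150:260,270:420],(750,550),interpolation=cv2.INTER_CUBIC))
E
```

```text
False
in 16.52 [487.1 -37.4  72. ] [-1.3 -0.  -0.7] 17.7
top {}
scene {'sleeve': (array([556.3, -37.6]), array([ 30.3, 117.3]), -0.061, 147, array([ 80.9,  90.1, 101.8])), 'rim': (array([573.4, -37.8]), array([60.8, 79.7]), -0.01, 70, array([29.3, 33.6, 36.9]))}
586 9 [586.9 -39.6  90.6]
592 2 [594.3 -40.4  89.4]
598 5 [600.3 -38.2  89.1]
604 3 [608.2 -38.   85.9]
610 4 [611.8 -36.2  86.4]
```

View pics/z5.png

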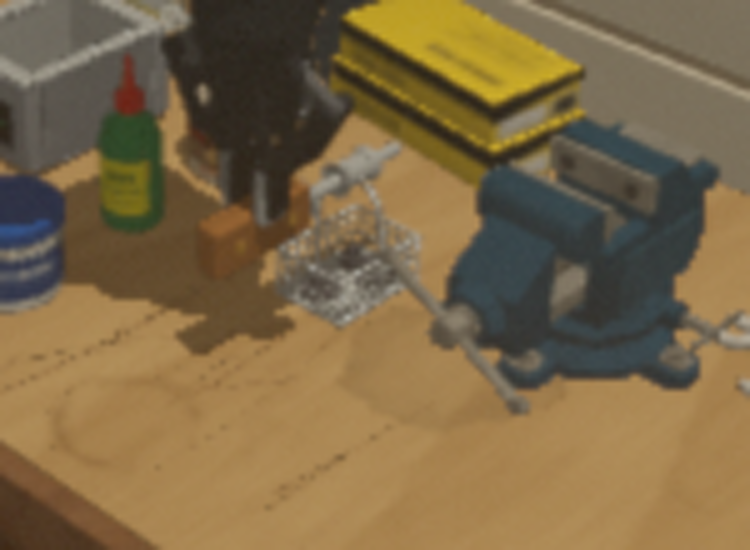

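The rod tip sticks out beyond the sleeve (400,148) and the basket hasn't moved. Lifting.

```bash
python3 - <<'E'
from b import *
from rod import rod
def rep(t):
    s=read_state();print(t,round(s['time'],2),np.round(s['eef_pos'],1),np.round(s['ft_force'],1),np.round(s['torque'],2))
movel([487.2,-37.4,95],max_speed=30);rep('l1')
movel([487.2,-37.4,245],max_speed=90);wait(.3);rep('l2')
s=read_state();w=snap('wrist','w6');c=snap('scene','s6');rod(w,s)
z0=245+12.8-2.5-85
print('scene',z0,basket(c,z0=z0),basket(w,z0=z0))
cv2.imwrite('pics/z6.png',np.hstack([cv2.resize(w['image'],(448,280)),cv2.resize(c['image'][90:230,250:425],(350,280),interpolation=cv2.INTER_CUBIC)]))
E
```

```text
l1 17.53 [487.1 -37.4  94.9] [-0.3  0.1 -3.7] [-0.05  0.12  0.01]
l2 19.65 [487.2 -37.4 244.9] [ 0.7 -0.4 -3.5] [0.03 0.07 0.01]
top n 4332 y [-38.3  38.3] z@0 -29.8 pitch 0.011  x@0 0.1 yaw -0.000
rod pts 337 [[-8.9, 50.4, -18.5], [-0.2, 61.0, -15.4], [9.3, 74.0, 0.1]]
scene 170.3 {'sleeve': (array([557.5, -37.8]), array([119.9,  26.9]), 0.02, 165, array([251.1, 260.8, 275.6])), 'rim': (array([571.1, -36.4]), array([78.7, 59. ]), 0.025, 81, array([199.8, 203. , 205.6]))} {'sleeve': (array([527.3, -36.9]), array([62.5, 23.9]), 0.063, 2020, array([258.9, 274.2, 275.8]))}
```

View pics/z6.png

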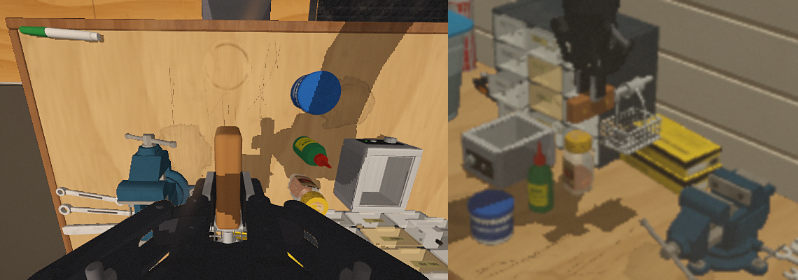

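```bash
python3 - <<'E'
from b import *
from rod import rod
from scipy.spatial.transform import Rotation as Rn
def rep(t):
    s=read_state();print(t,round(s['time'],2),np.round(s['eef_pos'],1),np.round(s['ft_force'],1))
F=Rn.from_euler('y',-0.012).as_matrix()@down(-0.014+np.pi/2)
movel([494.2,252.5,245],F,max_speed=75);rep('over');wait(1.0)
s=read_state();w=snap('wrist','w7');c=snap('scene','s7');t=snap('top','t7');rod(w,s)
z0=170
for n,k in (('scene',c),('top',t),('wrist',w)): print(n,basket(k,(580,251),z0))
movel([494.2,252.5,190],F,max_speed=50);wait(1.0);rep('low')
s=read_state();w=snap('wrist','w8');c=snap('scene','s8');t=snap('top','t8');rod(w,s)
for n,k in (('scene',c),('top',t)): print(n,basket(k,(580,251),z0-55))
cv2.imwrite('pics/z8.png',np.hstack([cv2.resize(t['image'][110:240,180:300],(360,390),interpolation=cv2.INTER_CUBIC),cv2.resize(c['image'][100:230,220:360],(420,390),interpolation=cv2.INTER_CUBIC)]))
E
```

```text
over 23.77 [494.2 252.4 245. ] [-0.2 -0.5 -3. ]
top n 4340 y [-38.3  38.2] z@0 -29.7 pitch 0.011  x@0 0.1 yaw -0.001
rod pts 339 [[-9.0, 51.0, -17.8], [-0.2, 61.1, -15.4], [9.3, 74.4, 0.3]]
scene {'sleeve': (array([566.9, 248.5]), array([ 24. , 110.9]), -0.008, 151, array([250.6, 261.7, 276.6])), 'rim': (array([579.2, 249.8]), array([78.4, 62.3]), 0.016, 65, array([199.4, 204.1, 206.9]))}
top {'sleeve': (array([569.8, 249.7]), array([108.5,  28.2]), 0.096, 295, array([253.9, 262.9, 276.1])), 'rim': (array([582.7, 251. ]), array([55.8, 76.2]), -0.007, 88, array([200.3, 203.7, 207.1]))}
wrist {'sleeve': (array([538.5, 252. ]), array([24. , 56.8]), -0.027, 1625, array([258.4, 274.4, 275.8]))}
low 27.17 [494.2 252.5 190. ] [-0.6 -0.  -3.4]
top n 4347 y [-38.3  38.3] z@0 -29.8 pitch 0.012  x@0 0.1 yaw -0.000
rod pts 340 [[-8.9, 50.4, -18.2], [-0.2, 60.8, -15.2], [9.3, 74.2, 0.3]]
scene {'sleeve': (array([566.7, 250.3]), array([ 24.8, 111.8]), -0.001, 150, array([195.3, 206.9, 221.8])), 'rim': (array([580.2, 251.4]), array([79.7, 65. ]), 0.024, 74, array([144.8, 148.6, 152.8]))}
top {'sleeve': (array([570.4, 251.1]), array([ 30., 108.]), -0.065, 259, array([196.8, 207.8, 220.8])), 'rim': (array([582.4, 250.7]), array([56.5, 76.3]), -0.009, 84, array([144.7, 148.9, 152.5]))}
```

View pics/z8.png

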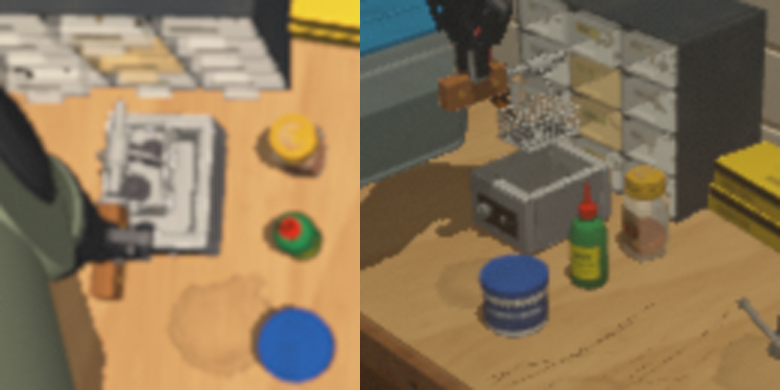

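```bash
cat > cl.py <<'E'
from h import *
def cleaner(c):
    P=cloud(c);m=(P[...,2]>70)&(P[...,2]<80)&(np.abs(P[...,0]-580)<85)&(np.abs(P[...,1]-250)<75)
    k,l,st,ce=cv2.connectedComponentsWithStats(m.astype(np.uint8));i=1+np.argmax(st[1:,4]);Q=P[l==i]
    return cv2.minAreaRect(Q[:,:2].astype(np.float32)),np.median(Q[:,2])
E
python3 - <<'E'
from b import *
from cl import cleaner
for n in ['top0','t5','scene0','s3','s4']:
    print(n,cleaner(dict(np.load(f'pics/{n}.npz'))))
F=read_state()['tool_rot']
movel([493.7,252.7,166],F,max_speed=30);wait(1.2)
for i in range(3):
    s=read_state();c=snap('scene',f's9{i}');t=snap('top',f't9{i}');print(round(s['time'],2),np.round(s['eef_pos'],1),np.round(s['ft_force'],1),s['finger_gap'])
    for n,k in (('scene',c),('top',t)): print(n,basket(k,(580,251),91).get('rim'))
    wait(.35)
E
```

```text
top0 (((582.3943481445312, 251.50640869140625), (105.52799224853516, 128.78700256347656), 88.79959869384766), np.float64(74.48276035630829))
t5 (((582.3475341796875, 251.90304565429688), (104.78379821777344, 130.02003479003906), 89.013427734375), np.float64(74.70486460841335))
scene0 (((578.2095336914062, 250.83560180664062), (109.02320861816406, 133.26820373535156), 89.72039031982422), np.float64(75.28049879230628))
s3 (((579.8681030273438, 252.0128173828125), (110.61276245117188, 133.44146728515625), 88.615966796875), np.float64(75.13267225781681))
s4 (((574.7434692382812, 250.54197692871094), (106.38442993164062, 125.14289855957031), 86.85944366455078), np.float64(75.4337919678702))
29.47 [493.7 252.7 166. ] [-0.1 -0.  -2.3] 17.596081359227995
scene (array([580.5, 250.7]), array([59. , 78.1]), -0.008, 74, array([120.7, 124.7, 128. ]))
top (array([581.9, 251.4]), array([57. , 73.7]), -0.032, 79, array([120.9, 124.6, 127.8]))
29.92 [493.7 252.7 166. ] [-0.2 -0.1 -2.9] 17.62514216158438
scene (array([579.2, 250.7]), array([77.9, 62.8]), 0.019, 80, array([120.2, 124.6, 128. ]))
top (array([582.2, 251.1]), array([57. , 74.6]), -0.032, 80, array([121.1, 124.6, 128.4]))
30.37 [493.7 252.7 166. ] [ 0.4  0.2 -2.8] 17.880775543289367
scene (array([579. , 251.5]), array([62.4, 78. ]), -0.041, 81, array([120.2, 125.1, 127.9]))
top (array([582.5, 251.2]), array([57.2, 74.2]), -0.029, 82, array([121.3, 124.5, 127.5]))
```

```bash
python3 - <<'E'
from h import *
a=dict(np.load('pics/s4.npz'));b=dict(np.load('pics/s92.npz'));A,B=cloud(a),cloud(b)
for n,p,h in [('tub',(425,114),62),('bottle',(525,110),123),('jar',(614,118),100)]:
    for nm,P in (('before',A),('now',B)):
        q=P[(np.hypot(P[...,0]-p[0],P[...,1]-p[1])<h*.2+22)&(P[...,2]>h*.3)&(P[...,2]<h+8)];print(n,nm,len(q),np.round(q.mean(0),1))
t=cv2.imread('pics/t92.png');c=b['image']
cv2.imwrite('pics/z9.png',np.hstack([cv2.resize(t[110:240,180:300],(360,390),interpolation=cv2.INTER_CUBIC),cv2.resize(c[100:230,220:360],(420,390),interpolation=cv2.INTER_CUBIC)]))
E
```

```text
tub before 402 [418.4 103.5  50.5]
tub now 388 [418.1 104.3  50.6]
bottle before 4 [514.  126.   62.6]
bottle now 220 [525.  111.   68.8]
jar before 192 [616.  101.8  72.7]
jar now 347 [609.5 109.7  71.8]
```

View pics/z9.png

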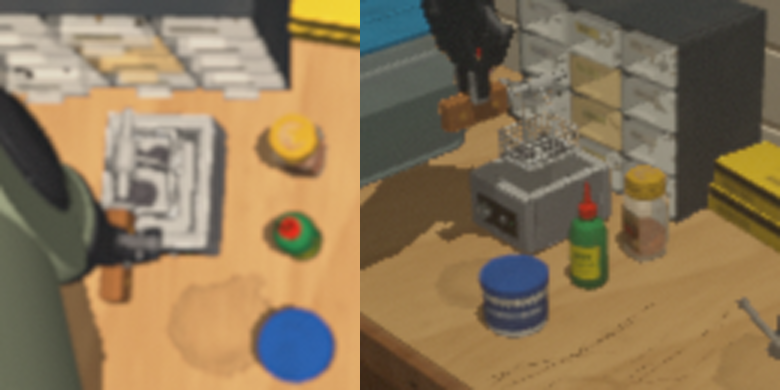

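The basket hangs over the well at about (160,185) in the left view, and the tub, bottle and jar are upright.

```bash
python3 - <<'E'
from h import *
a=cloud(dict(np.load('pics/scene0.npz')));b=cloud(dict(np.load('pics/s92.npz')))
for n,p,h in [('tub',(425,114),62),('bottle',(525,110),123),('jar',(614,118),100)]:
    print(n,[np.round(q.mean(0),1).tolist() for q in [P[(np.hypot(P[...,0]-p[0],P[...,1]-p[1])<h*.2+22)&(P[...,2]>h*.3)&(P[...,2]<h+8)] for P in (a,b)]])
finish_job();print(read_state()['time'])
E
```

```text
tub [[418.4, 104.0, 50.9], [418.1, 104.3, 50.6]]
bottle [[525.2, 111.1, 69.3], [525.0, 111.0, 68.8]]
jar [[609.3, 109.9, 71.6], [609.5, 109.7, 71.8]]
the job is handed in; nothing more can be done
the job is handed in; nothing more can be done
```

The job is handed in, with the robot still holding the rod and the basket hanging on it over the cleaner's well. The last clock reading before hand-in was about 30 s, against the 64 s limit.

**What I did:** The vise's T-bar was too close to the rod for a grip at the middle. I gripped the handle 20 mm back, pulled it about 32 mm clear, and gripped it again at the middle. Then I pushed the rod through the sleeve, lifted the basket, carried it over the tub, bottle and jar, and lowered it above the well.

**Last checks:**
- **Centring:** in the top camera the basket is within about 0.5 mm of the cleaner's centre. The scene camera agrees to about 1 mm in y. It has up to about 3 mm of noise in x, so it neither confirms nor contradicts the top view there.
- **Height:** the underside is about 15.5 mm above the rim.
- **Squareness:** the top camera gives the basket a yaw of about -0.03 rad, and the cleaner -0.01 to -0.02. The scene camera's yaw readings scattered from -0.04 to +0.02.
- **Stillness:** three readings over about 1 s stayed within about 0.6 mm in the top camera, and the wrist force was steady. The rod sagged by about 0.01 rad under the load, which I corrected by tilting the tool.
- **Bystanders:** the tub, bottle and jar are within 0.5 mm of where they started.

I first compared the bottle and jar with a picture in which the arm hid them, and that disagreed. Comparing with the opening picture settled it.

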